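# Step the reading turret to the copper sample and take the reading

## Robot

A 7-joint arm with a two-finger parallel gripper is mounted at the origin on a cart in front of the work surface, level with it; the furniture and walls round the work are solid. World frame = base frame: x ahead of the robot, y to its left, z up, the work surface at z = 0. Lengths are in m, angles in rad, forces in N, time in s.
With the tool pointing down it reaches from about 0.4 to 0.85 m from the base axis. Payload 4.5 kg.
Tool frame: the origin (TCP) lies on the centre line of the jaws, within the pads' length; the fingertips stand 14 mm ahead of it and the grasp point (between the pads) lies 5 mm behind it (r.tcp_to_tips is the z of the fingertips in the tool frame, in m); z points along the fingers, y is the direction in which the jaws open and shut (so a half turn about z gives the same grasp; the last joint's range is limited). The gripper opens to 88 mm and grips with 3 to 60 N. Pads are 18 mm wide; open, the fingers measure 123 mm over their backs; the gripper's body (75 mm by 187 mm) begins 45 mm behind the grasp point.
Start: joints at [0.034, 0.689, -0.195, 1.565, 0.157, 0.902, -0.215], TCP at [0.625, 0, 0.253] pointing down, gripper open.
Joint ranges: [-3.01, 3.01], [-0.46, 2.08], [-1.47, 1.51], [0.13, 2.56], [-1, 4.14], [0.04, 2.09], [-2.66, 2.66]. Speed limits (rad/s): [2.57, 2.57, 3.14, 3.14, 3.14, 3.14, 3.14].

## Interface

Orientations are given as a unit quaternion [x, y, z, w].
In Python, from plant import r, viewer gives the robot as it stands.
- The arm moves only by the shell command python3 -m inch 'ROWS' [FORCE]. ROWS is JSON, a list of rows, each a list of 3 entries, a list of its own where there are three numbers: the closure, from 0 (fully open) to 1 (shut), then the shift along the tool's x, y, z in cm, then the turn about the tool's z in degrees. In form: [[fingers, [x, y, z], yaw], ...]. A call has 1 to 20 rows; each row is the pose to reach, as a shift and turn from the pose commanded when the call began, along the tool's axes at that moment; what a row does not reach only later rows make up. A row lasts 1/10 s, in which the tool goes at most 50 mm and 8.59 degrees, less where a joint would pass 70% of its speed; a pose out of reach is approached as far as the arm can. A call with a gripper value outside its range is refused whole. The fingers move at their own pace and stop on an object; FORCE is the grip in N (left out, the last holds). Time passes only in rows, so rows that repeat a pose let the fingers close. It gives the time, the measured TCP pose, the force and the opening at its end, in the units of the state.
- r.get_state(): the state, without advancing time (a new reading comes with each control period).
- viewer.snapshot(name): name is "scene" or "side" or "wrist"; returns the picture (400x640x3 uint8, red, green, blue); there is no depth.
- viewer.camera_params(name): a dict with "intrinsics" (3x3 intrinsics, pixels), "world_to_cam" (4x4, takes a point from world to camera coordinates). Camera axes: x right, y up, looking along -z (the intrinsics and any distortion apply to the point x, -y, -z); pixel columns grow to the right and rows downward; lengths in m; the calibration is good to about 2 mm. A picture is of the moment at which its call begins: read the wrist's pose just before it. camera_params takes no time and is no camera call; for the wrist camera it gives the pose at the moment of the call.
- r.finish_job(): hands the job in, once; it reports no verdict.
Trained networks look in the newest picture that a camera, given by its name, has taken for a name from the list of things; names that differ only in an ending like _2 or _b are one class to them, and where a whole thing is asked for, a point or a joint stands for the part that bears it (a point fixed in the world has none). Each returns a list of dicts, best first, with "p" (0 to 1); they miss things now and then, are a little off and sometimes report something else, mostly with a low value. They report only what shows in the picture. A call takes as long as a camera call.
- viewer.outline_of(camera, name): "pixels" (400x640 bool, what is visible of it) and "bbox" ([left, top, width, height] in pixels, round what is visible of it).
The state is a dict: "clock": time; "q": joint angles; "qd": joint speeds; "joint_torque": joint torques, N m; "tool_pos": TCP position; "eef_rot": TCP orientation; "contact_force": force on the tool from outside, world axes, zero at the start; "moment": the same for the moment, N m; "opening": opening from 0.0 (shut) to 1.0 (fully open).
Only numpy, scipy, OpenCV 4.12 (cv2) and the standard library are available. Lean on these libraries where they do the work, as an engineer would, in place of code of your own. Each camera call takes 0.05 s, during which the arm holds its last target.

## Task

Push the orange tab of the reading station's turret sideways with the fingertips until the black reading head stands centred over the copper-coloured sample (the small pinkish one); only then press the green button fully down to take the reading, and let go. Just push and press, gently: do not squeeze or force the turret, leave all samples sitting in their cups and the mouse, jar, key and marker where they are.

Things in the scene. Friction and masses are not known exactly. Their poses are not given: they have to be found in the camera images.
- station: Rotary reading station standing fixed on the bench: a grey round base 280 mm across and 18 mm high, origin at the centre of its underside, on the turret's upright axis. Four black ring cups (inner diameter 44 mm, walls 7 mm above the base) stand on its far half, centres 105 mm from the axis at about -62, -28, +28 and +62 degrees from the station's +x axis (counterclockwise from above positive). Its -x side has a tongue with a pedestal for the green button.
- turret (a joint): Angle of the turret in rad, counterclockwise from above positive, about the station's upright axis (through the station's origin). At 0 the reading arm points along the station's +x axis, between the two middle cups, and the tab along its -x axis. Range -1.35 to 1.35, at the start somewhere in -0.15 to 0.15. It has no clicks: dry friction of about 0.22 N m (about 3 N of push at the tab) holds it wherever it is left.
- tab (a point): Centre of the orange upright push tab at the turret's back end, opposite the reading arm, 80 mm from the axis. The tab is an upright fin 32 mm long radially, 10 mm thick across, 36 mm high, its top 92 mm and its foot 56 mm above the bench; push it sideways on its flat side. The turret's highest other part is the head, 82 mm above the bench. Its x axis points along the reading arm (from the tab to the turret's axis), z up.
- head_tip (a point): Centre of the lower end of the black reading head (24 mm in diameter, with an orange ring) at the end of the aluminium arm, 105 mm from the axis and 53 mm above the bench; it passes above the samples without touching them.
- read_button_top (a point): Centre of the top of the green push button (28 mm in diameter) on the pedestal at the station's -x side, 148 mm from the axis. Pressed straight down.
- read_button (a joint): Travel of the green button in m: 0 up, 0.006 fully down. A spring of about 5 N at full travel brings it back up.
- copper_sample: Copper-coloured (pinkish) metal cylinder with one dark burn spot on top, the smallest of the four, 30 mm in diameter, 22 mm high, loose in one of the four cups, standing on the base; origin at the centre of its underside. Which cup differs from start to start.
- spotted_sample: Light grey metal cylinder with a double dark burn spot on top, 39 mm in diameter, 30 mm high, loose in another cup; origin at the centre of its underside.
- dark_sample: Dark grey metal cylinder, 40 mm in diameter, 31 mm high, loose in another cup; origin at the centre of its underside.
- grey_sample: Plain light grey metal cylinder, 38 mm in diameter, 26 mm high, loose in another cup; origin at the centre of its underside.
- mouse: Black computer mouse, 104 x 58 x 40 mm, bystander on the right of the bench; origin at the centre of its underside.
- sample_jar: White screw-cap sample tube, 36 mm in diameter, 69 mm high, upright bystander on the left; origin at the centre of its underside.
- stand_key: Flat dark key with a small light knob, 34 x 78 x 18 mm, bystander at the near left; origin at the centre of its underside.
- marker: White and black marker pen, 16 x 130 x 16 mm, lying as a bystander at the near right of the bench; origin at the centre of its underside.

How it is judged:
By the outcome, as a careful person would: the job done as asked, in the order asked, and still so for the second after the job is handed in, with the robot touching nothing.
It also fails if it takes over 43 s, if anything falls off the work surface, if the arm or the gripper's body presses on something with over 40 N, if the wrist force passes 120 N, or if a joint passes its speed limit or range.

## Working session

There is one attempt and no reset: what is moved stays moved. The work goes in short steps, Python scripts to look and compute and a shell command to move; the robot and the scene stay as the last step left them, time stands still between calls to the robot, and variables do not carry over. Pictures are saved under pics/ and viewed, and the job is handed in when it is done.

```bash
mkdir -p pics; ls; python3 - <<'E'
from plant import r, viewer
import cv2,numpy as np
s=r.get_state();print(s['clock'],s['tool_pos'],s['eef_rot'],s['opening'])
for c in ['scene','side','wrist']:
    im=viewer.snapshot(c);cv2.imwrite(f'pics/{c}0.png',im[:,:,::-1])
    p=viewer.camera_params(c);print(c,np.round(p['intrinsics'],1).tolist(),np.round(p['world_to_cam'],4).tolist(),[k for k in p])
    for n in ['station','turret','tab','head_tip','read_button_top','copper_sample']:
        o=viewer.outline_of(c,n)
        print(n,[(round(d['p'],2),d['bbox']) for d in o[:2]])
E
```

```text
pics
0.0 [ 6.24411997e-01 -7.36436342e-05  2.51925066e-01] [ 7.07104786e-01  7.07108205e-01 -6.75103573e-04 -5.93732992e-04] 1.0023146356706103
scene [[439.2, 0.0, 312.3], [0.0, 439.2, 199.9], [0.0, 0.0, 1.0]] [[-0.8332, -0.5528, 0.0153, 0.4305], [0.4064, -0.5933, 0.6949, -0.2884], [-0.375, 0.5852, 0.719, -1.1333], [0.0, 0.0, 0.0, 1.0]] ['intrinsics', 'world_to_cam']
station [(0.75, [219.9, 189.8, 104.5, 77.9])]
turret [(0.86, [232.3, 193.6, 62.0, 34.7]), (0.53, [222.3, 191.4, 102.6, 77.3])]
tab [(0.6, [233.1, 192.2, 62.1, 39.2])]
head_tip [(0.65, [233.6, 195.5, 58.6, 33.2])]
read_button_top []
copper_sample []
side [[434.1, 0.0, 312.4], [0.0, 434.1, 199.2], [0.0, 0.0, 1.0]] [[0.9895, -0.1449, 0.0002, -0.5218], [0.0869, 0.5947, 0.7993, -0.1145], [-0.1159, -0.7908, 0.601, -1.2044], [0.0, 0.0, 0.0, 1.0]] ['intrinsics', 'world_to_cam']
station [(0.67, [282.0, 170.2, 103.0, 61.7])]
turret [(0.7, [307.9, 176.5, 68.4, 23.4])]
tab [(0.61, [308.6, 178.4, 71.0, 24.9])]
head_tip [(0.82, [309.5, 177.0, 70.6, 22.5])]
read_button_top []
copper_sample [(0.71, [309.2, 178.2, 68.5, 25.2])]
wrist [[299.7, 0.0, 322.0], [0.0, 299.7, 201.1], [0.0, 0.0, 1.0]] [[1.0, 0.0006, 0.0013, -0.6242], [-0.0001, 0.9496, -0.3134, 0.0427], [-0.0014, 0.3134, 0.9496, -0.3896], [0.0, 0.0, 0.0, 1.0]] ['intrinsics', 'world_to_cam']
station [(0.74, [169.4, 0.0, 274.0, 215.8])]
turret [(0.55, [217.9, 59.3, 226.2, 84.6])]
tab [(0.78, [222.3, 59.9, 223.5, 84.0])]
head_tip [(0.89, [220.4, 59.4, 220.6, 83.4])]
read_button_top [(0.86, [171.2, 96.6, 27.1, 24.6])]
copper_sample [(0.65, [389.9, 33.8, 33.3, 33.2])]
```

View pics/wrist0.png

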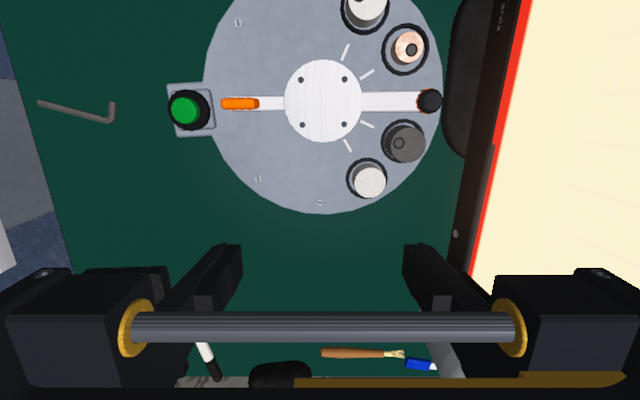

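View pics/scene0.png

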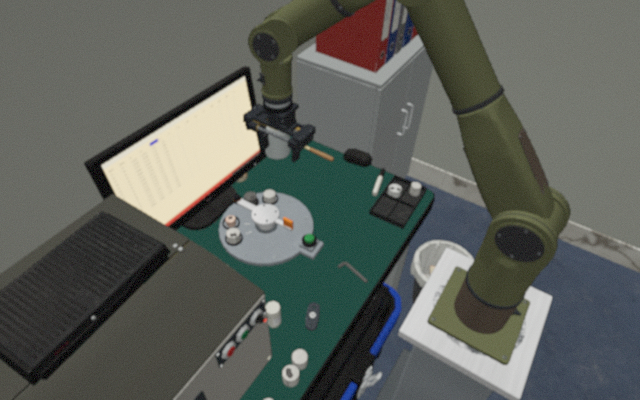

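View pics/side0.png

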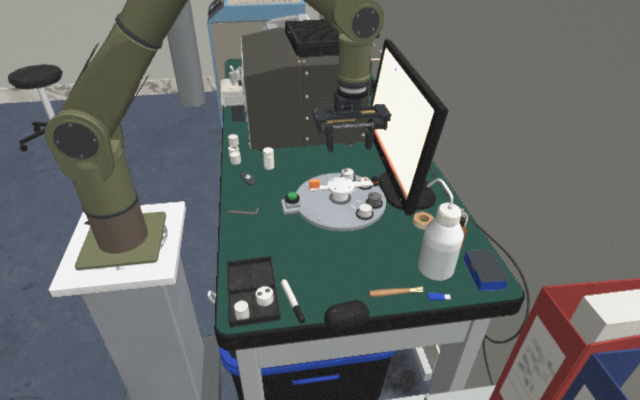

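```bash
cat > h.py <<'E'
import numpy as np,cv2
def unproj(p,uv,z):
    K=p['intrinsics'];T=p['world_to_cam'];R=T[:3,:3];t=T[:3,3]
    uv=np.atleast_2d(uv).astype(float)
    d=np.c_[(uv[:,0]-K[0,2])/K[0,0],-(uv[:,1]-K[1,2])/K[1,1],-np.ones(len(uv))]@R
    c=-R.T@t
    return c+d*((z-c[2])/d[:,2])[:,None]
def cent(o): 
    m=o['pixels'];ys,xs=np.nonzero(m);return xs.mean()+.0,ys.mean()+.0
E
python3 - <<'E'
from plant import r, viewer
from h import *
im=viewer.snapshot('wrist');p=viewer.camera_params('wrist')
T=p['world_to_cam'];print('cam',-T[:3,:3].T@T[:3,3])
cv2.imwrite('pics/w1.png',cv2.resize(im[0:220,150:450,::-1],None,fx=2.6,fy=2.6,interpolation=cv2.INTER_CUBIC))
for n,z in [('copper_sample',.04),('spotted_sample',.048),('dark_sample',.049),('grey_sample',.044),('read_button_top',.05),('tab',.092),('mouse',.03),('sample_jar',.069),('stand_key',.01),('marker',.01)]:
    for o in viewer.outline_of('wrist',n)[:1]:
        print(n,round(o['p'],2),o['bbox'],cent(o),unproj(p,cent(o),z)[0].round(4))
E
```

```text
cam [0.62365096 0.08192294 0.3841381 ]
copper_sample 0.92 [391.1, 34.1, 33.0, 31.5] (np.float64(407.114450867052), np.float64(48.566473988439306)) [0.7122 0.1347 0.04  ]
spotted_sample 0.86 [345.0, 0.0, 42.5, 26.1] (np.float64(364.85144124168517), np.float64(11.211751662971174)) [0.6659 0.1663 0.048 ]
dark_sample 0.64 [386.9, 126.0, 41.1, 35.2] (np.float64(405.39780405405406), np.float64(143.53885135135135)) [0.7165 0.0384 0.049 ]
grey_sample 0.66 [351.2, 161.9, 33.7, 35.7] (np.float64(368.64309764309763), np.float64(180.2884399551066)) [ 0.6786 -0.0047  0.044 ]
read_button_top 0.88 [173.3, 96.7, 25.1, 27.9] (np.float64(185.3008695652174), np.float64(110.55826086956522)) [0.4782 0.0733 0.05  ]
mouse 0.88 [251.2, 360.0, 62.2, 27.3] (np.float64(278.41722846441945), np.float64(374.30337078651684)) [ 0.5573 -0.3154  0.03  ]
sample_jar 0.44 [172.1, 96.6, 25.2, 28.5] (np.float64(185.4567699836868), np.float64(110.5742251223491)) [0.4866 0.0738 0.069 ]
marker 0.72 [197.4, 344.2, 21.1, 38.9] (np.float64(209.876993166287), np.float64(360.6104783599089)) [ 0.4456 -0.3093  0.01  ]
```

View pics/w1.png

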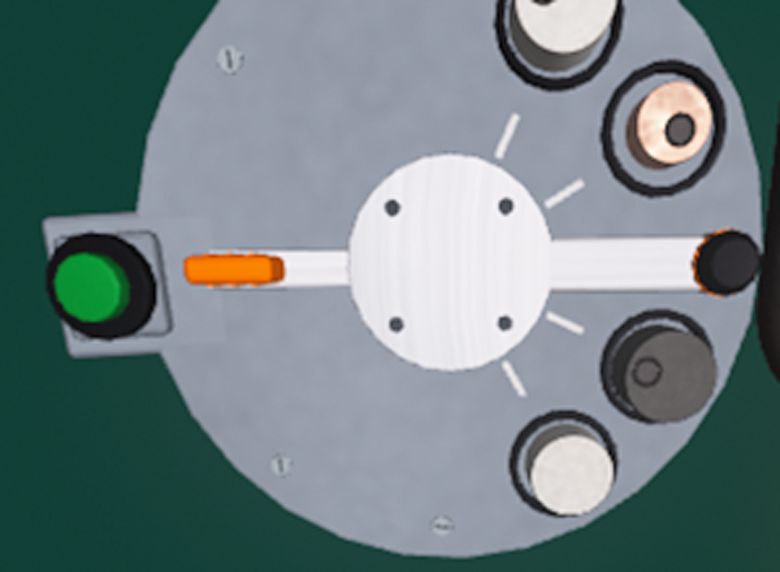

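```bash
python3 - <<'E'
from plant import r, viewer
from h import *
from scipy.optimize import least_squares
im=viewer.snapshot('wrist');p=viewer.camera_params('wrist')
hsv=cv2.cvtColor(im,cv2.COLOR_RGB2HSV)
m=((hsv[:,:,1]<60)&(hsv[:,:,2]>110)).astype(np.uint8)
m[230:]=0; m[:,450:]=0
n,l,st,c=cv2.connectedComponentsWithStats(m);k=1+np.argmax(st[1:,4]);m=(l==k).astype(np.uint8)
cs,_=cv2.findContours(m,cv2.RETR_EXTERNAL,cv2.CHAIN_APPROX_NONE)
q=max(cs,key=len)[:,0,:]
q=q[(q[:,1]>1)&(q[:,0]>205)&(q[:,0]<440)]
P=unproj(p,q+0.0,.018)[:,:2]
s=least_squares(lambda v:np.hypot(P[:,0]-v[0],P[:,1]-v[1])-v[2],[.63,.09,.14],loss='soft_l1',f_scale=.001);print(s.x,np.abs(s.fun).mean(),len(P))
s2=least_squares(lambda v:np.hypot(P[:,0]-v[0],P[:,1]-v[1])-.14,[.63,.09],loss='soft_l1',f_scale=.001);print(s2.x)
C=s2.x
def b(u,z,crop=True):
    u=np.array(u,float)
    if crop:u=u/2.6+[150,0]-.3
    w=unproj(p,u,z)[0][:2]-C;return np.round(np.r_[w+C,np.hypot(*w),np.degrees(np.arctan2(w[1],w[0]))],4)
for nm,u,z in [('ccup',(663,128.5),.025),('dcup',(659,366),.025),('gcup',(563,463),.025),('scup',(560,20),.025),('copper',(673.5,122),.04),('cop_net',((407.1+.3-150)*2.6,(48.6+.3)*2.6),.04),('head_top',(728,263),.082),('hub',(450,262),.065),('tabtop',(229,270),.092),('button',(91,287),.05),('hubscrews',(450,265),.065)]: print(nm,b(u,z))
for a,c in [((499,157),(518,116)),((547,206),(582,182)),((548,315),(582,331)),((505,363),(522,395))]: print('tick',b(a,.018),b(c,.018))
E
```

```text
[0.62348474 0.07783695 0.13439685] 0.008789792735160964 572
[0.62258847 0.08275499]
ccup [ 0.7135  0.1364  0.1056 30.5669]
dcup [  0.7201   0.0389   0.1069 -24.1925]
gcup [ 6.78600e-01 -6.40000e-03  1.05300e-01 -5.78799e+01]
scup [ 0.6688  0.1756  0.1037 63.5072]
copper [ 0.7137  0.1365  0.1058 30.5328]
cop_net [ 0.7122  0.1346  0.1035 30.0838]
head_top [0.727  0.0832 0.1044 0.2262]
hub [6.24800e-01 8.35000e-02 2.40000e-03 1.94569e+01]
tabtop [ 5.460000e-01  8.070000e-02  7.670000e-02 -1.784304e+02]
button [ 4.776000e-01  7.380000e-02  1.452000e-01 -1.764685e+02]
hubscrews [ 6.2480e-01  8.2400e-02  2.3000e-03 -8.1422e+00]
tick [6.45900e-01 1.26400e-01 4.95000e-02 6.18921e+01] [ 0.6536  0.1422  0.0671 62.4505]
tick [ 0.6673  0.107   0.0508 28.4504] [ 0.682   0.1166  0.0684 29.6673]
tick [  0.6696   0.061    0.0518 -24.8833] [  0.6854   0.0539   0.0692 -24.6763]
tick [ 6.505e-01  3.940e-02  5.160e-02 -5.718e+01] [ 6.58900e-01  2.46000e-02  6.85000e-02 -5.80382e+01]
```

```bash
python3 -m inch '[[1,[2,-1.5,0],0],[1,[4,-3,0],0],[1,[6,-4.5,1],0],[1,[8,-6,3],0],[1,[10,-7,6],0],[1,[11.8,-7.8,9],0],[1,[11.8,-7.8,11],0],[1,[11.8,-7.8,11],0],[1,[11.8,-7.8,11],0]]' 10
python3 - <<'E'
from plant import r, viewer
from h import *
s=r.get_state();print(s['tool_pos'],s['opening'],s['clock'])
im=viewer.snapshot('wrist');cv2.imwrite('pics/w2.png',im[:,:,::-1])
E
```

```text
clock: 2.55
tool_pos: [0.5475, 0.1176, 0.143]
eef_rot: [0.707, 0.707, -0.0, 0.0]
contact_force: [-0.3, -0.5, 0.7]
opening: 0.209
[0.54745755 0.11763172 0.14303382] 0.2092346759862959 2.55
```

View pics/w2.png

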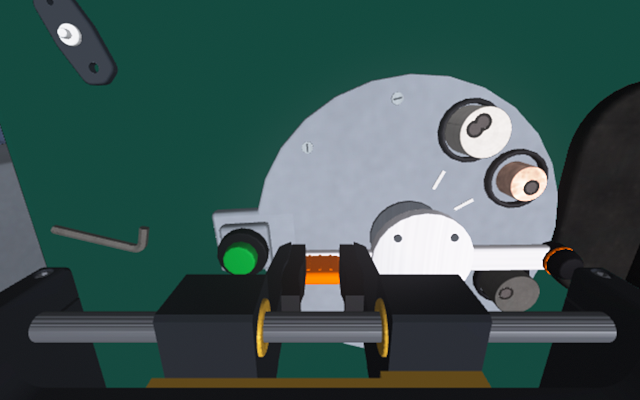

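```bash
python3 - <<'E'
from plant import r, viewer
from h import *
from scipy.optimize import least_squares
im=viewer.snapshot('wrist');p=viewer.camera_params('wrist')
T=p['world_to_cam'];print('cam',-T[:3,:3].T@T[:3,3], r.get_state()['opening'])
cv2.imwrite('pics/w3.png',cv2.resize(im[60:310,360:600,::-1],None,fx=2.4,fy=2.4,interpolation=cv2.INTER_CUBIC))
lab=im.astype(int); m=((lab[:,:,0]>105)&(lab[:,:,2]>105)).astype(np.uint8);m[240:]=0
n,l,st,c=cv2.connectedComponentsWithStats(m);k=1+np.argmax(st[1:,4]);m=(l==k).astype(np.uint8)
cs,_=cv2.findContours(m,cv2.RETR_EXTERNAL,cv2.CHAIN_APPROX_NONE)
q=max(cs,key=len)[:,0,:]
q=q[((q[:,1]<205)&(q[:,0]<480))|((q[:,0]>540)&(q[:,1]<235))]
P=unproj(p,q,.018)[:,:2]
f=lambda v:np.hypot(P[:,0]-v[0],P[:,1]-v[1])-v[2]
s=least_squares(f,[.63,.09,.14],loss='soft_l1',f_scale=.0005);print(s.x,np.median(np.abs(f(s.x))),len(P))
f=lambda v:np.hypot(P[:,0]-v[0],P[:,1]-v[1])-.14
s=least_squares(f,[.63,.09],loss='soft_l1',f_scale=.0005);print(s.x,np.median(np.abs(f(s.x))))
C=s.x
for n,z in [('copper_sample',.04),('read_button_top',.05),('dark_sample',.049),('spotted_sample',.048)]:
    for o in viewer.outline_of('wrist',n)[:1]:
        w=unproj(p,cent(o),z)[0][:2];print(n,round(o['p'],2),cent(o),w,np.hypot(*(w-C)),np.degrees(np.arctan2(*(w-C)[::-1])))
E
```

```text
cam [0.54663423 0.19941483 0.27538048] 0.11785532672966745
[0.62461803 0.08229838 0.13794919] 0.0002572196512001801 390
[0.62414686 0.07971961] 0.000752089793371144
copper_sample 0.62 (np.float64(519.513358778626), np.float64(180.6087786259542)) [0.70760349 0.13896397] 0.10234697379829187 35.37025275165314
read_button_top 0.74 (np.float64(239.8695652173913), np.float64(258.0239130434783)) [0.47807644 0.07464517] 0.1461585339966176 -178.01035982403806
dark_sample 0.68 (np.float64(508.96972754793137), np.float64(288.7406659939455)) [0.71237441 0.04297759] 0.09557236786670742 -22.60910020308869
spotted_sample 0.64 (np.float64(476.8043708142404), np.float64(131.08671131476913)) [0.66250092 0.1789831 ] 0.1064155753538882 68.87414672491752
```

View pics/w3.png

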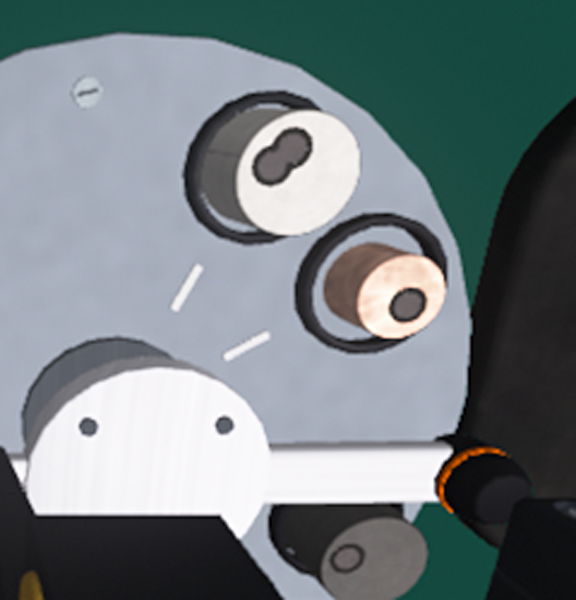

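```bash
cat >> h.py <<'E'
def pol(w,C):
    d=np.asarray(w)[:2]-C;return np.round(w[:2],4),round(np.hypot(*d),4),round(np.degrees(np.arctan2(d[1],d[0])),2)
E
python3 - <<'E'
from plant import r, viewer
from h import *
p=viewer.camera_params('wrist');C=np.array([.6245,.0822])
def g(n,u,z): print(n,*pol(unproj(p,np.array(u)/2.4+[359.8,59.8],z)[0],C))
g('copper top',(402,295),.04)
g('ccup',(372,282),.025)
g('spot top',(299,172),.048);g('scup',(257,168),.025)
g('t1',(176,309),.018);g('t1',(200,266),.018);g('t2',(226,358),.018);g('t2',(269,335),.018)
g('headtop',(504,500),.082)
E
```

```text
copper top [0.7134 0.1376] 0.1048 31.92
ccup [0.7123 0.1384] 0.1043 32.63
spot top [0.6674 0.179 ] 0.1059 66.11
scup [0.6651 0.1782] 0.1043 67.07
t1 [0.646  0.1265] 0.0493 64.06
t1 [0.6529 0.1428] 0.0669 64.86
t2 [0.6673 0.1071] 0.0495 30.2
t2 [0.6823 0.1163] 0.0671 30.55
headtop [0.7287 0.0839] 0.1042 0.92
```

```bash
python3 -m inch '[[1,[0,-0.2,2],0],[1,[0,-0.2,4],0],[1,[0,-0.2,5.5],0],[1,[0,-0.2,6.2],0],[1,[-0.6,-0.2,6.2],0],[1,[-1.2,-0.2,6.2],0],[1,[-1.6,-0.2,6.2],0],[1,[-2.0,-0.2,6.2],0],[1,[-2.4,-0.2,6.2],-1],[1,[-2.7,-0.2,6.2],-3]]'
python3 - <<'E'
from plant import r, viewer
from h import *
im=viewer.snapshot('wrist');cv2.imwrite('pics/w4.png',im[:,:,::-1]);print(r.get_state()['contact_force'])
E
```

```text
clock: 3.85
tool_pos: [0.545, 0.0922, 0.0812]
eef_rot: [0.687, 0.727, 0.001, -0.0]
contact_force: [-1.9, 2.6, 1.2]
opening: 0.006
[-0.96005814  3.29326541  1.30686776]
```

View pics/w4.png

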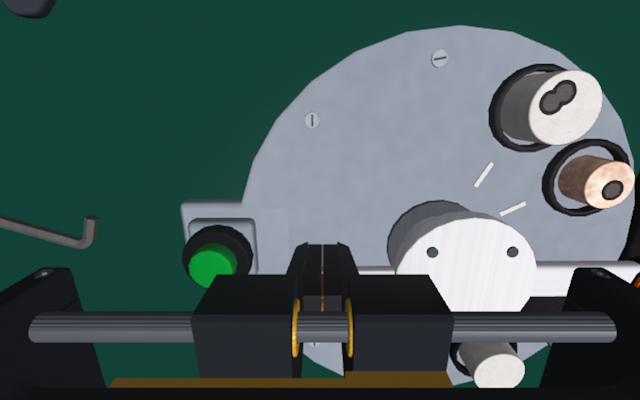

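```bash
python3 -m inch '[[1,[-0.4,0,0],-3],[1,[-0.8,0,0],-6],[1,[-1.2,-0.1,0],-9],[1,[-1.6,-0.1,0],-12],[1,[-2.0,-0.1,0],-14],[1,[-2.4,-0.15,0],-17],[1,[-2.7,-0.15,0],-19],[1,[-2.7,-0.15,0],-19]]'
python3 - <<'E'
from plant import r, viewer
from h import *
im=viewer.snapshot('wrist');cv2.imwrite('pics/w5.png',im[:,:,::-1]);print(r.get_state()['contact_force'])
E
```

```text
clock: 4.7
tool_pos: [0.5455, 0.0639, 0.0808]
eef_rot: [0.559, 0.829, 0.001, 0.0]
contact_force: [-0.4, 2.3, -0.2]
opening: 0.005
[0.00922413 2.07882028 0.92435293]
```

View pics/w5.png

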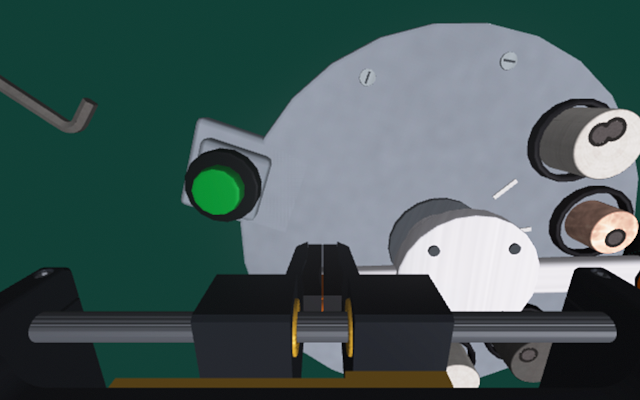

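```bash
python3 -m inch '[[1,[-0.3,0,0],-2],[1,[-0.6,-0.1,0],-4],[1,[-0.85,-0.1,0],-6],[1,[-0.95,-0.1,0],-7],[1,[-0.95,-0.1,0],-7],[1,[0,-0.1,0],-7],[1,[0.6,0,0],-7],[1,[0.6,0,-3],-7],[1,[0.6,1,-7],-7],[1,[0.6,2,-11],-7],[1,[0.6,3,-14],-7],[1,[0.6,3,-14],-7]]'
python3 - <<'E'
from plant import r, viewer
from h import *
im=viewer.snapshot('wrist');cv2.imwrite('pics/w6.png',im[:,:,::-1]);print(r.get_state()['tool_pos'])
E
```

```text
clock: 5.95
tool_pos: [0.5737, 0.0823, 0.2249]
eef_rot: [0.508, 0.862, 0.003, 0.003]
contact_force: [-0.3, 1.1, 0.7]
opening: 0.004
[0.57161897 0.08129804 0.22247273]
```

View pics/w6.png

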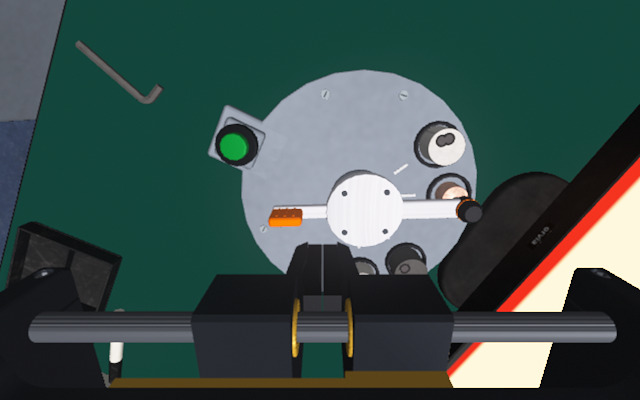

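```bash
python3 - <<'E'
from plant import r, viewer
from h import *
import json
im=viewer.snapshot('wrist');p=viewer.camera_params('wrist')
np.savez('p7.npz',K=p['intrinsics'],T=p['world_to_cam'])
cv2.imwrite('pics/w7.png',cv2.resize(im[60:280,235:490,::-1],None,fx=3,fy=3-.3,interpolation=cv2.INTER_CUBIC))
T=p['world_to_cam'];print(-T[:3,:3].T@T[:3,3])
m=((im[:,:,0]>105)&(im[:,:,2].astype(int)>105)).astype(np.uint8);m[270:]=0
n,l,st,c=cv2.connectedComponentsWithStats(m);k=1+np.argmax(st[1:,4]);m=(l==k).astype(np.uint8)
cs,_=cv2.findContours(m,cv2.RETR_EXTERNAL,cv2.CHAIN_APPROX_NONE)
q=max(cs,key=len)[:,0,:]
q=q[((q[:,0]>265)&(q[:,1]<180))&(q[:,0]<460)|((q[:,0]<290)&(q[:,1]>175)&(q[:,1]<250))]
P=unproj(p,q,.018)[:,:2]
from scipy.optimize import least_squares
for R in (None,.1395):
    f=lambda v:np.hypot(P[:,0]-v[0],P[:,1]-v[1])-(v[2] if R is None else R)
    s=least_squares(f,[.63,.09,.14],loss='soft_l1',f_scale=.0005);print(s.x,np.median(np.abs(f(s.x))),len(P))
E
```

```text
[0.52912057 0.1524055  0.35214445]
[0.61976865 0.08232257 0.13566809] 0.0004951065306627589 316
[0.62374012 0.07997391 0.14      ] 0.0007912066394616668 316
```

View pics/w7.png

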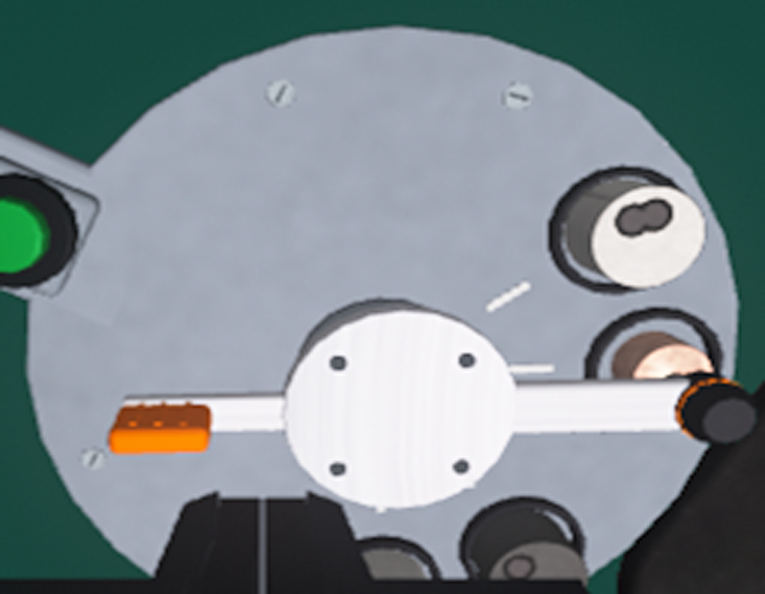

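```bash
python3 - <<'E'
from h import *
d=np.load('p7.npz');p={'intrinsics':d['K'],'world_to_cam':d['T']}
for C in (np.array([.6245,.0822]),np.array([.624,.0805])):
  def g(n,u,z): print(n,*pol(unproj(p,np.array(u)/[3,2.7]+[234.8,59.8],z)[0],C))
  g('head',(727,415),.082)
  g('tabtop',(160,441),.092)
  g('t',(511,369),.018);g('t',(553,369),.018);g('t1',(489,307),.018);g('t1',(528,287),.018)
  g('spot',(649,236),.048);g('scup',(615,230),.025);g('ccup',(652,370),.025)
  g('hub',(400,403),.065); g('button',(12,238),.05)
E
```

```text
head [0.7096 0.1356] 0.1005 32.11
tabtop [0.554  0.0426] 0.0809 -150.69
t [0.6654 0.1077] 0.0482 31.97
t [0.6797 0.1157] 0.0645 31.22
t1 [0.6427 0.1265] 0.0479 67.71
t1 [0.6508 0.1408] 0.0642 65.85
spot [0.6645 0.1776] 0.1035 67.26
scup [0.6625 0.1755] 0.1008 67.82
ccup [0.7099 0.1344] 0.1 31.45
hub [0.6208 0.0845] 0.0044 147.74
button [0.4778 0.0735] 0.147 -176.61
head [0.7096 0.1356] 0.1018 32.77
tabtop [0.554  0.0426] 0.0796 -151.58
t [0.6654 0.1077] 0.0495 33.33
t [0.6797 0.1157] 0.0659 32.26
t1 [0.6427 0.1265] 0.0496 67.92
t1 [0.6508 0.1408] 0.066 66.06
spot [0.6645 0.1776] 0.1052 67.37
scup [0.6625 0.1755] 0.1025 67.92
ccup [0.7099 0.1344] 0.1014 32.12
hub [0.6208 0.0845] 0.0051 128.41
button [0.4778 0.0735] 0.1464 -177.26
```

```bash
python3 -m inch '[[1,[-2.5,0,-1],0],[1,[-5,-0.1,-2],0],[1,[-7.5,-0.2,-2.8],0],[1,[-10,-0.2,-2.8],0],[1,[-10.9,-0.2,-2.8],0],[1,[-10.9,-0.2,-2.8],0],[1,[-10.9,-0.2,-2.8],0],[1,[-10.9,-0.2,-2.8],0]]'
python3 - <<'E'
from plant import r, viewer
from h import *
im=viewer.snapshot('wrist');p=viewer.camera_params('wrist')
np.savez('p8.npz',K=p['intrinsics'],T=p['world_to_cam'])
T=p['world_to_cam'];print(-T[:3,:3].T@T[:3,3],r.get_state()['tool_pos'])
cv2.imwrite('pics/w8.png',im[:,:,::-1])
E
```

```text
clock: 6.85
tool_pos: [0.6207, -0.0135, 0.2483]
eef_rot: [0.506, 0.862, 0.0, -0.001]
contact_force: [0.1, 0.2, 0.8]
opening: 0.003
[0.57982579 0.05773827 0.37999474] [ 0.62089289 -0.01370009  0.24852931]
```

View pics/w8.png

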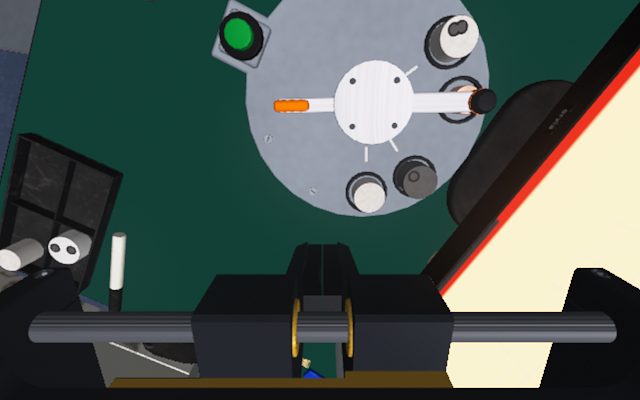

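```bash
python3 - <<'E'
import cv2
im=cv2.imread('pics/w8.png')
cv2.imwrite('pics/w8b.png',cv2.resize(im[40:170,390:520],None,fx=4.5,fy=4.5,interpolation=cv2.INTER_CUBIC))
cv2.imwrite('pics/w8c.png',cv2.resize(im[0:220,235:500],None,fx=2.7,fy=2.7,interpolation=cv2.INTER_CUBIC))
E
```

```text
(no output)
```

View pics/w8b.png

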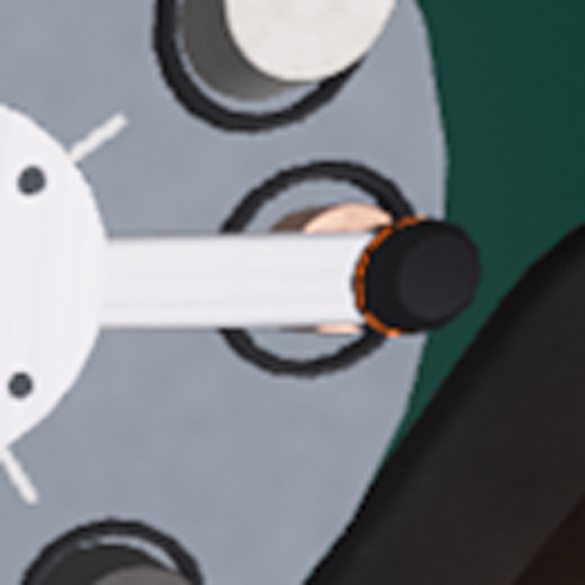

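View pics/w8c.png

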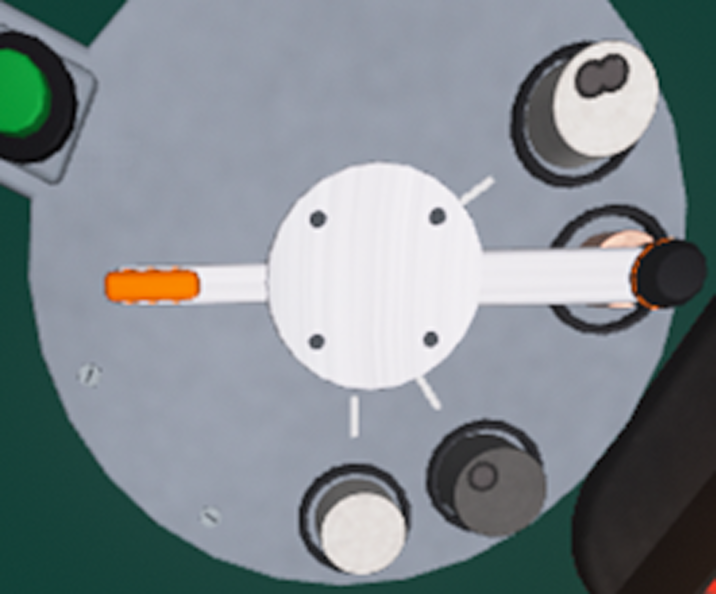

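```bash
python3 - <<'E'
from h import *
from scipy.optimize import least_squares
d=np.load('p8.npz');p={'intrinsics':d['K'],'world_to_cam':d['T']}
b=lambda u:np.atleast_2d(np.array(u,float))/4.5+[389.6,39.6]
c=lambda u:np.atleast_2d(np.array(u,float))/2.7+[234.7,-.3]
# tool-frame axes
P=unproj(p,b([(312,224),(325,211),(350,205),(375,210),(390,221),(320,331),(335,334),(352,332)]),.04)[:,:2]
s=least_squares(lambda v:np.hypot(*(P-v).T)-.015,[.712,.137]);S=s.x;print('S',S,s.fun.round(4))
H=unproj(p,b((438,275)),.082)[0,:2]
tab=unproj(p,c((152,286)),.092)[0,:2]
A=tab+(H-tab)*80/185
print('H',H,'tab',tab,np.linalg.norm(H-tab),'axis',A,'turret',np.degrees(np.arctan2(*(H-tab)[::-1])))
print('S',pol(S,A))
cup=unproj(p,c((608,269)),.025)[0];print('ccup',pol(cup,A))
for n,u,z in [('spot',(606,99),.048),('scup',(570,114),.025),('dark',(500,490),.049),('dcup',(487,477),.025),('grey',(362,532),.044),('gcup',(355,519),.025),('tick',(478,191),.018),('tickd',(428,393),.018),('tickg',(354,417),.018)]:
    print(n,pol(unproj(p,c(u),z)[0],A))
# head tip projected
T=p['world_to_cam'];K=p['intrinsics']
print('nadir cam',(-T[:3,:3].T@T[:3,3]))
E
```

```text
S [0.71432285 0.13574074] [-0.0008  0.0001 -0.0002 -0.0005 -0.0007 -0.0007 -0.0006 -0.0005]
H [0.71515117 0.13496513] tab [0.55663586 0.04150281] 0.18401713847849627 axis [0.62518302 0.08191895] turret 30.524055800043296
S (array([0.7143, 0.1357]), np.float64(0.1041), np.float64(31.12))
ccup (array([0.7136, 0.1361]), np.float64(0.1037), np.float64(31.5))
spot (array([0.6682, 0.178 ]), np.float64(0.1052), np.float64(65.89))
scup (array([0.6651, 0.1751]), np.float64(0.1014), np.float64(66.8))
dark (array([0.7189, 0.0378]), np.float64(0.1036), np.float64(-25.24))
dcup (array([0.7204, 0.0384]), np.float64(0.1047), np.float64(-24.56))
grey (array([ 0.6794, -0.0073]), np.float64(0.1044), np.float64(-58.72))
gcup (array([ 0.6789, -0.0073]), np.float64(0.1041), np.float64(-58.93))
tick (array([0.6508, 0.1359]), np.float64(0.0598), np.float64(64.64))
tickd (array([0.6784, 0.0568]), np.float64(0.0588), np.float64(-25.24))
tickg (array([0.6554, 0.0317]), np.float64(0.0586), np.float64(-58.99))
nadir cam [0.57982579 0.05773827 0.37999474]
```

```bash
python3 -m inch '[[1,[2.5,-1,0],-1.5],[1,[5,-2,0],-1.5],[1,[7.5,-2.5,0],-1.5],[1,[9.5,-3,0],-1.5],[1,[10.45,-3.05,0],-1.5],[1,[10.45,-3.05,4],-1.5],[1,[10.45,-3.05,8],-1.5],[1,[10.45,-3.05,12],-1.5],[1,[10.45,-3.05,15],-1.5],[1,[10.45,-3.05,16.7],-1.5],[1,[10.45,-3.05,16.7],-1.5],[1,[10.05,-3.05,16.7],-1.5],[1,[9.75,-3.05,16.7],-1.5],[1,[9.75,-3.05,16.7],-1.5],[1,[9.75,-3.05,16.7],-1.5]]'
python3 - <<'E'
from plant import r, viewer
from h import *
im=viewer.snapshot('wrist');cv2.imwrite('pics/w9.png',im[:,:,::-1]);s=r.get_state();print(s['contact_force'])
w=s['tool_pos'][:2]-[.6252,.0819];t=np.radians(30.5);print(w@[-np.sin(t),np.cos(t)],w@[np.cos(t),np.sin(t)])
E
```

```text
clock: 8.4
tool_pos: [0.5484, 0.0547, 0.0827]
eef_rot: [0.497, 0.868, 0.001, 0.001]
contact_force: [0.0, 0.3, -0.4]
opening: 0.002
[1.05382046 0.66454851 0.05211922]
0.01575622105417047 -0.08014598311215641
```

View pics/w9.png

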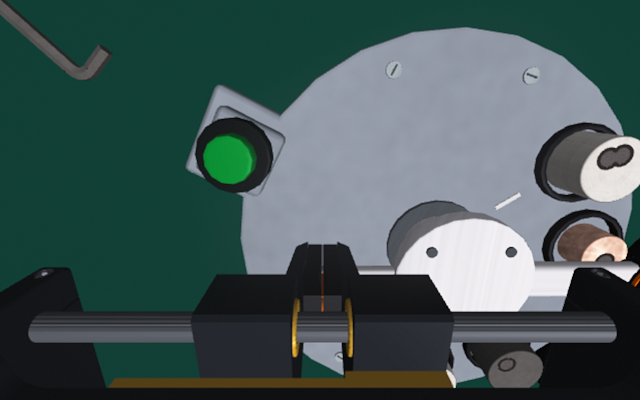

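```bash
python3 -m inch '[[1,[-0.05,0,0],0],[1,[-0.05,0,0],0]]'; python3 -m inch '[[1,[-0.05,0,0],0],[1,[-0.05,0,0],0]]'
```

```text
clock: 8.65
tool_pos: [0.548, 0.0544, 0.0819]
eef_rot: [0.496, 0.868, 0.0, 0.0]
contact_force: [-0.6, 0.0, 0.5]
opening: 0.005
clock: 8.85
tool_pos: [0.5482, 0.054, 0.0817]
eef_rot: [0.496, 0.868, -0.0, 0.0]
contact_force: [-0.3, -0.3, -0.5]
opening: 0.005
```

```bash
for i in 1 2; do python3 -m inch '[[1,[-0.05,0,0],0],[1,[-0.05,0,0],0]]'|sed -n '1,2p;4p'; done
```

```text
clock: 9.05
tool_pos: [0.5483, 0.0539, 0.0817]
contact_force: [0.8, 0.9, 0.4]
clock: 9.25
tool_pos: [0.5483, 0.0538, 0.0817]
contact_force: [-1.5, 2.1, -0.1]
```

```bash
python3 -m inch '[[1,[-0.05,0,0],-0.3],[1,[-0.1,0,0],-0.6],[1,[-0.1,0,0],-0.6]]'|sed -n '1,4p'; python3 - <<'E'
from plant import r, viewer
from h import *
im=viewer.snapshot('wrist');cv2.imwrite('pics/w10.png',cv2.resize(im[170:350,380:640,::-1],None,fx=3,fy=3));s=r.get_state();print(s['tool_pos'],s['contact_force'])
E
```

```text
clock: 9.55
tool_pos: [0.5489, 0.0526, 0.0817]
eef_rot: [0.491, 0.871, 0.0, -0.0]
contact_force: [-2.8, 2.1, 0.7]
[0.54884858 0.05259121 0.08168352] [-2.42425441  3.04997596  1.51027938]
```

```bash
python3 -m inch '[[1,[0.3,0,0],0],[1,[1,0,0],0],[1,[1.2,0,-3],0],[1,[1.2,0,-7],0],[1,[1.2,0,-11],0],[1,[0,0.5,-14],0],[1,[-3,1.5,-16.7],0],[1,[-6,2.4,-16.7],0],[1,[-8.5,2.8,-16.7],0],[1,[-9.4,2.8,-16.7],0],[1,[-9.4,2.8,-16.7],0],[1,[-9.4,2.8,-16.7],0],[1,[-9.4,2.8,-16.7],0]]'
python3 - <<'E'
from plant import r, viewer
from h import *
im=viewer.snapshot('wrist');p=viewer.camera_params('wrist')
np.savez('p11.npz',K=p['intrinsics'],T=p['world_to_cam'])
im=im[:,:,::-1];cv2.imwrite('pics/w11.png',im)
cv2.imwrite('pics/w11b.png',cv2.resize(im[40:170,390:520],None,fx=4.5,fy=4.5,interpolation=cv2.INTER_CUBIC))
cv2.imwrite('pics/w11c.png',cv2.resize(im[0:220,235:500],None,fx=2.7,fy=2.7,interpolation=cv2.INTER_CUBIC))
E
```

```text
clock: 10.9
tool_pos: [0.6208, -0.0118, 0.2487]
eef_rot: [0.491, 0.871, 0.0, -0.001]
contact_force: [-0.2, -0.1, 0.1]
opening: 0.007
```

View pics/w11b.png

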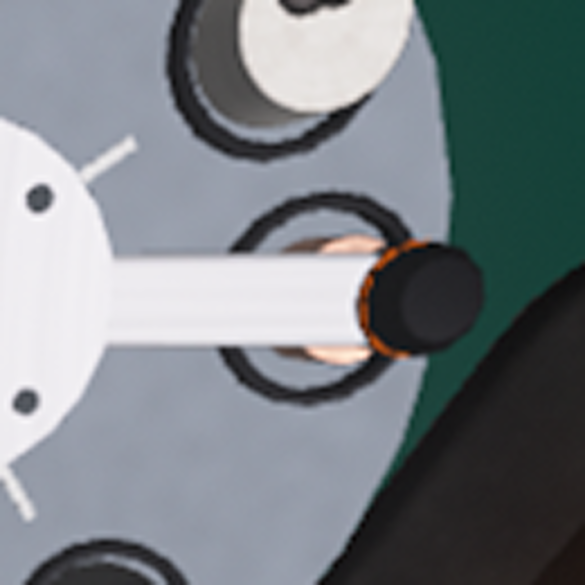

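View pics/w11c.png

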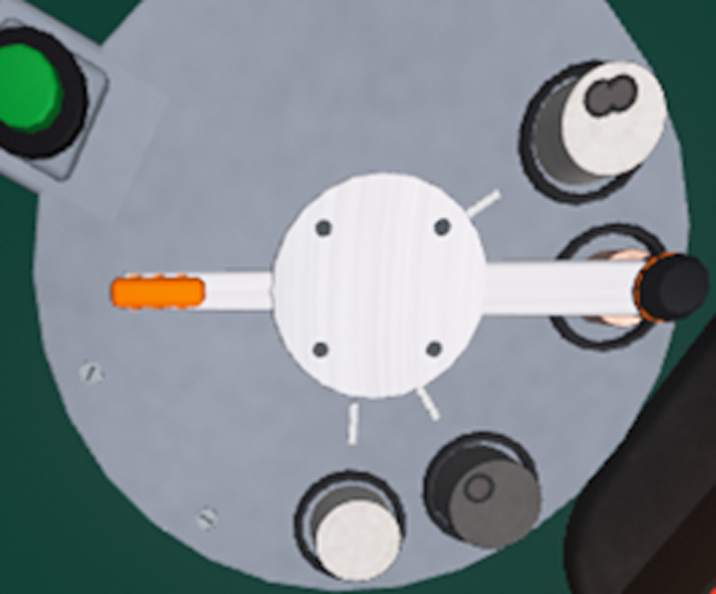

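```bash
python3 - <<'E'
from h import *
from scipy.optimize import least_squares
d=np.load('p11.npz');p={'intrinsics':d['K'],'world_to_cam':d['T']}
b=lambda u:np.atleast_2d(np.array(u,float))/4.5+[389.6,39.6]
c=lambda u:np.atleast_2d(np.array(u,float))/2.7+[234.7,-.3]
P=unproj(p,b([(325,242),(350,236),(375,239),(386,246),(310,353),(325,362),(345,365),(365,361)]),.04)[:,:2]
s=least_squares(lambda v:np.hypot(*(P-v).T)-.015,[.712,.137]);S=s.x;print('S',S,s.fun.round(4))
H=unproj(p,b((442,298)),.082)[0,:2]
tab=unproj(p,c((158,292)),.092)[0,:2]
A=tab+(H-tab)*80/185
print('H',H,'tab',tab,np.linalg.norm(H-tab),'axis',A,'turret',np.degrees(np.arctan2(*(H-tab)[::-1])))
print('S',pol(S,A))
for n,u,z in [('ccup',(607,286),.025),('scup',(578,132),.025),('dcup',(483,486),.025),('gcup',(350,525),.025),('tick',(484,204),.018),('tickd',(428,404),.018),('tickg',(353,424),.018)]:
    print(n,pol(unproj(p,c(u),z)[0],A))
for z in (.04,.05): print('button',unproj(p,c((20,89)),z)[0])
from plant import viewer
for o in viewer.outline_of('wrist','read_button_top')[:1]:print(o['bbox'],unproj(p,cent(o),.045)[0])
E
```

```text
S [0.71409446 0.13598295] [ 0.0004 -0.0002 -0.0004 -0.0007 -0.0008 -0.0004 -0.      0.0003]
H [0.71368611 0.13706889] tab [0.55745742 0.04023799] 0.18380323073833546 axis [0.62501577 0.08211082] turret 31.79072920881275
S (array([0.7141, 0.136 ]), np.float64(0.1041), np.float64(31.16))
ccup (array([0.7123, 0.1357]), np.float64(0.1024), np.float64(31.57))
scup (array([0.6651, 0.1751]), np.float64(0.1013), np.float64(66.66))
dcup (array([0.7196, 0.0395]), np.float64(0.1038), np.float64(-24.26))
gcup (array([ 0.6785, -0.007 ]), np.float64(0.104), np.float64(-59.03))
tick (array([0.6506, 0.136 ]), np.float64(0.0597), np.float64(64.63))
tickd (array([0.6788, 0.0567]), np.float64(0.0595), np.float64(-25.3))
tickg (array([0.6552, 0.0319]), np.float64(0.0586), np.float64(-58.98))
button [0.47413095 0.07329317 0.04      ]
button [0.47716175 0.0728436  0.05      ]
[229.0, 16.3, 27.9, 33.4] [0.47652316 0.07344188 0.045     ]
```

```bash
python3 -m inch '[[1,[3,-1.6,0],0],[1,[6,-3.2,0],0],[1,[9,-4.8,0],0],[1,[12,-6.4,0],0],[1,[14,-7.5,1],0],[1,[14.8,-7.9,4],0],[1,[14.8,-7.9,8],0],[1,[14.8,-7.9,11],0],[1,[14.8,-7.9,12.5],0],[1,[14.8,-7.9,12.5],0],[1,[14.8,-7.9,12.5],0]]'
python3 - <<'E'
from plant import r, viewer
from h import *
for n in ('wrist','side','scene'):
    im=viewer.snapshot(n)[:,:,::-1]
    if n=='side': im=cv2.resize(im[140:260,240:440],None,fx=4,fy=4)
    if n=='scene': im=cv2.resize(im[150:290,190:390],None,fx=4,fy=4)
    cv2.imwrite(f'pics/{n}12.png',im)
E
```

```text
clock: 12.1
tool_pos: [0.4776, 0.0728, 0.1241]
eef_rot: [0.491, 0.871, 0.0, 0.0]
contact_force: [-0.8, 0.8, 0.6]
opening: 0.003
```

View pics/wrist12.png

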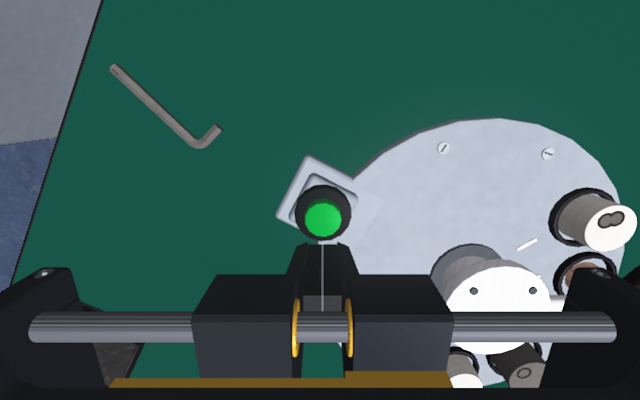

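View pics/side12.png

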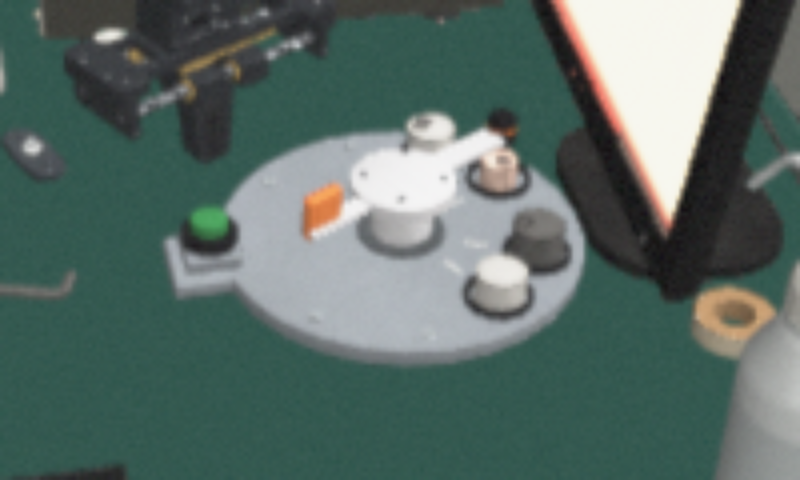

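View pics/scene12.png

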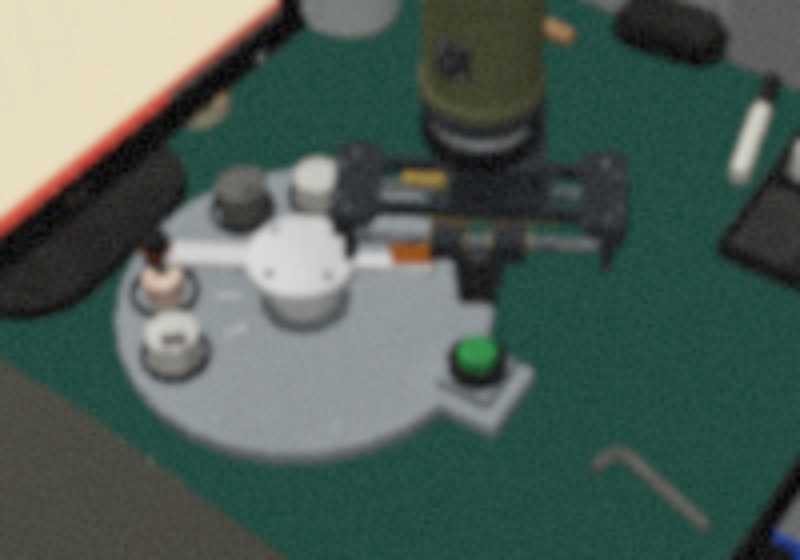

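```bash
python3 - <<'E'
from plant import r, viewer
from h import *
p=viewer.camera_params('wrist')
for z in (.04,.045,.05,.055,.06): print(z,unproj(p,(323,220),z)[0])
for c,px in (('side',(240+208/4,140+218/4)),('scene',(190+478/4,150+353/4))):
    q=viewer.camera_params(c)
    for z in (.04,.05,.06): print(c,z,unproj(q,px,z)[0])
E
```

```text
0.04 [0.48079635 0.06883343 0.04      ]
0.045 [0.47972412 0.07053996 0.045     ]
0.05 [0.47865189 0.07224649 0.05      ]
0.055 [0.47757966 0.07395302 0.055     ]
0.06 [0.47650743 0.07565955 0.06      ]
side 0.04 [0.47874801 0.09269096 0.04      ]
side 0.05 [0.47755974 0.07911618 0.05      ]
side 0.06 [0.47637146 0.06554141 0.06      ]
scene 0.04 [0.47929363 0.07180878 0.04      ]
scene 0.05 [0.47487073 0.0786039  0.05      ]
scene 0.06 [0.47044783 0.08539902 0.06      ]
```

```bash
python3 -m inch '[[1,[0.1,0,1.5],0],[1,[0.1,0,3],0],[1,[0.1,0,4.2],0],[1,[0.1,0,5],0],[1,[0.1,0,5],0]]'|sed -n '1,4p'; for i in 1 2; do python3 -m inch '[[1,[0,0,0.1],0],[1,[0,0,0.2],0],[1,[0,0,0.2],0]]'|sed -n '1,2p;4p'; done
```

```text
clock: 12.75
tool_pos: [0.4771, 0.0731, 0.0736]
eef_rot: [0.492, 0.871, -0.0, -0.0]
contact_force: [-0.4, 0.2, -0.1]
clock: 13.05
tool_pos: [0.4774, 0.0732, 0.0721]
contact_force: [0.5, -0.6, 0.6]
clock: 13.35
tool_pos: [0.4771, 0.0731, 0.0697]
contact_force: [0.0, 0.1, -0.9]
```

```bash
for i in 1 2 3; do python3 -m inch '[[1,[0,0,0.1],0],[1,[0,0,0.2],0],[1,[0,0,0.2],0]]'|sed -n '1,2p;4p'; done
```

```text
clock: 13.65
tool_pos: [0.4772, 0.0731, 0.0677]
contact_force: [-0.3, -0.3, 1.9]
clock: 13.95
tool_pos: [0.4771, 0.0731, 0.0657]
contact_force: [-0.7, -0.9, 1.9]
clock: 14.25
tool_pos: [0.4772, 0.0732, 0.0637]
contact_force: [-0.5, 0.6, 3.4]
```

```bash
for i in 1 2; do python3 -m inch '[[1,[0,0,0.1],0],[1,[0,0,0.15],0],[1,[0,0,0.15],0]]'|sed -n '1,2p;4p'; done
```

```text
clock: 14.55
tool_pos: [0.4772, 0.0731, 0.0624]
contact_force: [0.2, -0.3, 6.3]
clock: 14.85
tool_pos: [0.4771, 0.0731, 0.0622]
contact_force: [-2.9, 0.3, 21.2]
```

```bash
python3 -m inch '[[1,[0,0,-0.3],0],[1,[0,0,-1],0],[1,[0,0,-3],0],[1,[0,0,-6],0],[1,[0,0,-10],0],[1,[0,0,-14],0],[1,[-3,1,-18],0],[1,[-6,3,-18.6],0],[1,[-9,5,-18.6],0],[1,[-12,6.6,-18.6],0],[1,[-14.5,7.8,-18.6],0],[1,[-14.8,7.9,-18.6],0],[1,[-14.8,7.9,-18.6],0],[1,[-14.8,7.9,-18.6],0]]'
python3 - <<'E'
from plant import r, viewer
from h import *
for n in ('wrist','side','scene'):
    im=viewer.snapshot(n)[:,:,::-1]
    if n=='wrist': im=cv2.resize(im[0:220,200:500],None,fx=2.6,fy=2.6,interpolation=cv2.INTER_CUBIC)
    cv2.imwrite(f'pics/{n}13.png',im)
E
```

```text
clock: 16.25
tool_pos: [0.6199, -0.0117, 0.2465]
eef_rot: [0.491, 0.871, -0.0, -0.001]
contact_force: [0.6, 0.3, -0.8]
opening: 0.008
```

View pics/wrist13.png

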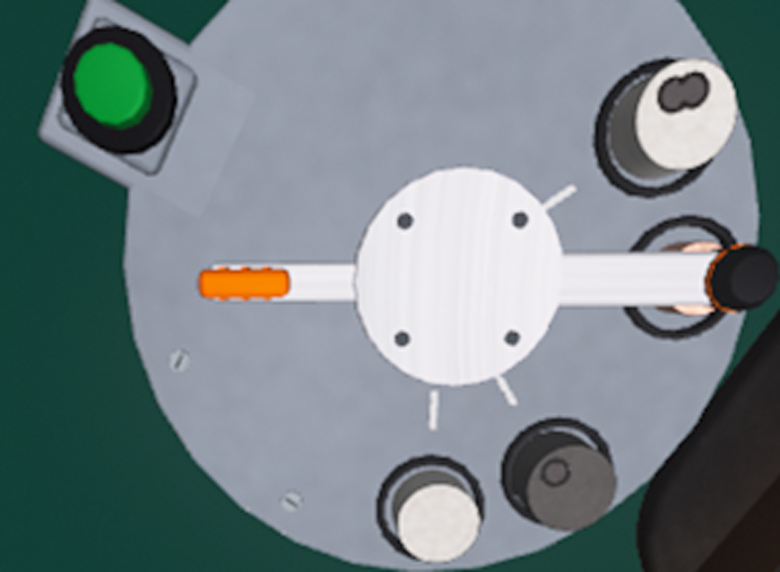

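View pics/side13.png

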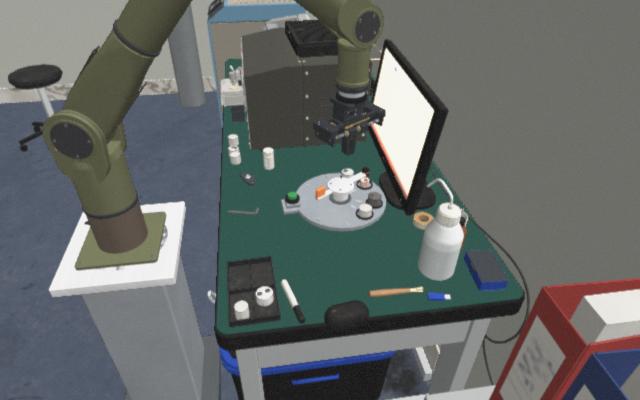

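The wrist picture shows the button back up at (115,90). The head is at (742,277), with copper showing equally on both sides of the arm at (690,245) and (690,308). All samples are in their cups and the bystanders have not moved, so I am handing in.

```bash
python3 -c "
from plant import r
print(r.finish_job())"
```

```text
the job is handed in; nothing more can be done
None
```

I pushed the orange tab sideways with the closed fingertips until the reading head stood over the copper sample. I then pressed the green button to its stop, let go, backed the arm off clear of everything and handed the job in at about 16 s.

- **Centring:** my last measurement put the turret at 31.8° and the copper sample at 31.2°, so the head is about 1 mm off along its arc. The cup's own centre measured 31.6°. Each bearing is good to about 0.5°, and two earlier views disagreed by up to 0.7°, so the head could really be anywhere from dead centre to about 2 mm off. I nudged the turret once to close a gap of about 0.6° and ended slightly past. I left it there because the remaining error was within measurement accuracy.
- **Push force:** contact with the tab stayed at about 4 N in every reading.
- **Button:** the fingertips went down about 6 mm after first contact. The force then rose sharply from 6 N to 21 N, which I took as full travel; I could not read the button's joint directly.
- **Final pictures:** the button is back up, and the copper shows equally on both sides of the arm under the head. All four samples are in their cups. The mouse, jar, key and marker look unmoved, though I compared them only by eye.

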